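# Draw the marking gauge out to the red rider and hold it

### The job

A black steel table leg is clamped in the marking-out gauge. Release the gauge's telescoping arm by squeezing in the red lock button against the grey pad on the other side of its black grip, draw the arm out until the white pointer lies over the red rider on the yellow rule, and finish while still holding it there, button squeezed in, so that a colleague can mark the leg. Do not shift the rider, and leave the bottle, carton, cup and spanner alone.

Things in the scene. Friction and masses are not known exactly. Their poses are not given: they have to be found in the camera images.
- gauge: fixed marking-out gauge: grey base plate, x -220 to 180, y -145 to 45, 10 mm thick. Origin at table height under the arm's line; z up; +x is the way the arm draws out, within 0.45 rad of the robot's left. On the -y side, along x: yellow rule (y -77 to -47, top 20 mm, ticks every 10 mm), clamped black leg (y -125 to -100, strap screws up to 49 mm high). Nothing over 49 mm stands in the grip's path
- grip_point (a point): centre of the black grip block on the arm's free end, at the height of the red button, 107 mm above the table and 28 mm below the block's top; axes as the gauge's. The block is 34 mm long (x), 28 mm thick (y), sides upright from 49 to 135 mm. Pinch it from above across y, one finger on the red button (-y), one on the grey pad (+y). At home its rear is 8 mm ahead of the sleeve's mouth
- thumb_pad: grey pad 26 mm long (x), 30 mm high on the grip's +y side, opposite the red button, for the other finger: 2 mm proud, gives 1 mm. Origin at table height under the grip block's centre; axes as the gauge's; moves with the arm
- lock (a joint): how far the red lock button is in (m): 0 out, 0.005 fully in. A pad 26 mm long (x), 30 mm high on the grip's -y side, centred at grip_point's height, 6 mm proud when out, 1 mm when in: the pinch is 36 mm wide before, 30 mm squeezed, then centred on grip_point. Pressed towards +y, 2 N to start, 5.6 N fully in. In by over 0.003 the arm is free; let go, it springs out
- boom (a joint): how far the telescoping arm is drawn out (m) along the gauge's +x: 0 home (start, locked), 0.15 at its end. A spring draws it home with 2 to 4.5 N, plus about 1 N of friction; let go, it runs back to about 15 mm from home, where the lock catches it until squeezed again
- rider (a joint): place of the red rider along the rule (m), on the same scale as joint boom: the pointer is exactly over the rider's middle when joint boom equals joint rider. Set between 0.05 and 0.125; it stays there by its own stiff friction
- sleeve_mouth (a point): top edge of the open end of the fixed aluminium sleeve, 30 mm square and 140 mm long, that the arm slides out of; the sleeve runs from here towards the gauge's -x along its line y = 0; this point is 75 mm above the table; the sleeve's two dark pedestals reach 79 mm, lower than the red button
- pointer (a point): the tip half of the white needle, 5 mm wide, that sticks out from the foot of the grip towards -y, across the rule and 3 to 5 mm above it and the rider: this point is on its underside, over the middle of the rule's width, 62 mm to the -y side of grip_point and 37 mm above the table
- rider_mark (a point): centre of the top of the red rider, a clip 10 mm long (along the rule) x 36 mm x 10 mm, top 32.5 mm above the table; axes as the gauge's
- bottle: green capped bottle, diameter 64 mm, 200 mm tall, upright; origin at the centre of its base; stands beyond the sleeve's closed end; leave alone
- carton: cream carton with a yellow band, 100 x 170 x 55 mm; origin at the centre of its underside; lies past the gauge's +x end; leave alone
- cup: white cup, diameter 72 mm, 50 mm tall; origin at the centre of its base; stands on the sleeve's +y side; leave alone
- spanner: steel spanner 160 mm long lying flat on the table beside the gauge's +y edge; origin below its middle; leave alone

How it is judged (in metres and radians):
On the way:
1. the grip is pinched and its lock button squeezed in, with the arm still home (value of joint lock above 0.0032 m and contact force between the fingers and thumb_pad above 2 N and value of joint boom below 0.012 m), for 0.1 s.
At the end, for the whole second after the job is handed in: the pointer's middle is within the rider's width (5 mm either side of its middle), the arm is still (under 10 mm/s), the lock button is still squeezed in (more than 3.2 mm) and a finger still presses on the grey pad opposite (over 2 N) (x of pointer in the frame of rider_mark between -0.005 and 0.005 m and value of joint lock above 0.0032 m and contact force between the fingers and thumb_pad above 2 N and velocity of joint boom between -0.01 and 0.01 m/s); the arm keeps its last pose, push and grip.
It fails at once if the rider is shifted by more than 4 mm (distance of rider_mark from where it was at the start of the episode above 0.004 m).
It fails at once if the bottle, carton, cup or spanner is moved by more than 20 mm, or the bottle or cup tipped (distance of any of bottle, carton, cup, spanner from where it was at the start of the episode above 0.02 m or angle between any of bottle, cup's own z axis and vertical above 0.3 rad).
It also fails if it takes over 32 s, if anything falls off the work surface, if the arm or the gripper's body presses on something with over 40 N, if the wrist force passes 120 N, or if a joint passes its speed limit or range.

### The arm

A 6-joint arm with a two-finger parallel gripper is mounted at the origin on the work surface. World frame = base frame: x ahead of the robot, y to its left, z up, the work surface at z = 0. Lengths are in mm, angles in rad, forces in N, time in s.
With the tool pointing down it reaches from about 325 to 925 mm from the base axis. Payload 3.1 kg.
Tool frame: the origin (TCP) lies between the finger pads; the fingertips stand 17 mm ahead of it and the grasp point (between the pads) lies 2 mm behind it; z points along the fingers, y is the direction in which the jaws open and shut (so a half turn about z gives the same grasp; the last joint's range is limited). The gripper opens to 85 mm and grips with 20 to 120 N. Pads are 22 mm wide; open, the fingers measure 114 mm over their backs; the gripper's body (76 mm by 85 mm) begins 54 mm behind the grasp point. The pads swing forward as they close: fully open they stand 13 mm farther back than shut.
Start: joints at [-1.373, 0.217, 1.613, -0, 1.311, -0.112], TCP at [190.564, -595.252, 248.3] pointing down, gripper open.
Joint ranges: [-2.75, 2.75], [-0.78, 2.1], [0.31, 2.55], [-1.13, 4.27], [0.13, 2.63], [-2.58, 2.58]. Speed limits (rad/s): [2.79, 2.79, 3.14, 3.14, 3.14, 3.14].

### API

Orientations are given as a unit quaternion [x, y, z, w].
In Python, from station import robot, cams gives the robot as it stands.
- The arm moves only by the shell command python3 -m handwheel 'ROWS' [OPENING] [FORCE]. ROWS is JSON, a list of rows, each an object with "dp": the shift along the tool's x, y, z in mm, a list of three; "rot": the turn, a rotation vector about the tool's x, y, z in rad, a list of three. In form: [{"dp": [x, y, z], "rot": [ax, ay, az]}, ...]. A call has 1 to 8 rows; each row shifts and turns the commanded pose from where the row before left it, along the tool's axes as they then stand; what a row does not reach is not made up. A row lasts 1/12 s, in which the tool goes at most 41.7 mm and 7.16 degrees, less where a joint would pass 70% of its speed; a pose out of reach is approached as far as the arm can. A call is refused whole if a number of a shift passes 41.7 or a number of a turn 0.125, either way. A call with a gripper value outside its range is refused whole. OPENING is the closure, from -1 (fully open) to 1 (shut), set as the call begins (- or left out, the last holds). The fingers move at their own pace and stop on an object; FORCE is the grip in N (left out, the last holds). Time passes only in rows, so rows that do not move let the fingers close. It gives the time, the measured TCP pose, the force and the opening at its end, in the units of the state.
- robot.observe(): the state, without advancing time (a new reading comes with each control period).
- cams.camera(name): name is "scene" or "top"; returns a dict with "image" (400x640x3 uint8, red, green, blue), "K" (3x3 intrinsics, pixels), "R" (3x3) and "t" (3): a world point X has camera coordinates R X + t. Camera axes: x right, y down, z forward; pixel columns grow to the right and rows downward; lengths in mm; the calibration is good to about 2 mm. A picture is of the moment at which its call begins. There is no depth.
- robot.job_done(): hands the job in, once; it reports no verdict.
Trained networks look in the newest picture that a camera, given by its name, has taken for a name from the list of things; names that differ only in an ending like _2 or _b are one class to them, and where a whole thing is asked for, a point or a joint stands for the part that bears it (a point fixed in the world has none). Each returns a list of dicts, best first, with "conf" (0 to 1); they miss things now and then, are a little off and sometimes report something else, mostly with a low value. They report only what shows in the picture. A call takes as long as a camera call.
- cams.find_in(camera, name): "point" ([x, y, z] in mm, in the coordinates of the camera as it stood for that picture, good to about 4 mm: the middle of the surface that is visible of it).
- cams.place_of(camera, name): "point" ([x, y, z] in mm, in the coordinates of the camera as it stood for that picture, good to about 4 mm: a listed point, or the origin of a listed thing).
The state is a dict: "clock": time; "joint_positions": joint angles; "qvel": joint speeds; "joint_torque": joint torques, N m; "tool_pos": TCP position; "ee_rot": TCP orientation; "force": force on the tool from outside, world axes, zero at the start; "ft_torque": the same for the moment, N m; "finger_gap": opening from 0.0 (shut) to 1.0 (fully open).
Only numpy, scipy, OpenCV 4.12 (cv2) and the standard library are available. Lean on these libraries where they do the work, as an engineer would, in place of code of your own. Each camera call takes 0.05 s, during which the arm holds its last target. There are 200 camera calls.

## Working session

There is one attempt and no reset: what is moved stays moved. The work goes in short steps, Python scripts to look and compute and a shell command to move; the robot and the scene stay as the last step left them, time stands still between calls to the robot, and variables do not carry over. Pictures are saved under pics/ and viewed, about 8 in all and at most 12, crops included, and the job is handed in when it is done.

```bash
mkdir -p pics
cat > h.py <<'E'
import numpy as np, cv2
from station import robot, cams
def shot(n,f=None):
    c=cams.camera(n)
    if f: cv2.imwrite('pics/'+f,c['image'][:,:,::-1])
    return c
def w(c,p): return np.array(c['R']).T@(np.array(p)-np.array(c['t']))
def pix(c,X):
    q=np.array(c['K'])@(np.array(c['R'])@np.array(X)+np.array(c['t'])); return q[:2]/q[2]
def ray(c,uv,z):
    R=np.array(c['R']);o=-R.T@np.array(c['t']);d=R.T@np.linalg.inv(c['K'])@np.array([*uv,1.]);return o+d*(z-o[2])/d[2]
E
python3 - <<'E'
from h import *
np.set_printoptions(precision=1,suppress=True)
for n in ['scene','top']:
    c=shot(n,n+'0.png')
    print(n,'campos',-np.array(c['R']).T@np.array(c['t']))
    for k in ['gauge','grip_point','thumb_pad','sleeve_mouth','pointer','rider_mark','cup','bottle','carton','spanner']:
        for r in cams.place_of(n,k)[:2]:
            X=w(c,r['point']); print(k,X,round(r['conf'],2),pix(c,X))
s=robot.observe();print(s['clock'],s['tool_pos'],s['ee_rot'],s['finger_gap'])
E
```

```text
scene campos [ 824.2 -304.   742.5]
gauge [522.3 -20.7   1.8] 0.71 [325.9 243. ]
gauge [401.7  47.1  -2.7] 0.48 [313.7 195.2]
grip_point [522.2 -71.  105.9] 0.91 [307.3 231.7]
sleeve_mouth [525.8 -94.6  74.1] 0.98 [299.9 247.9]
sleeve_mouth [571.1  13.4  28.3] 0.53 [353.  242.8]
pointer [584.4 -64.6  33.6] 0.76 [330.3 267.9]
rider_mark [572.9  13.4  28.3] 0.6 [353.6 243.3]
cup [ 438.1 -206.5   -0.2] 0.93 [234.7 267.8]
bottle [ 519.4 -304.7   -0.2] 0.57 [215.8 327.3]
carton [428.4 222.7  -0.1] 0.91 [371.8 164.9]
spanner [402.5  47.3  -0.7] 0.91 [313.9 194.9]
top campos [ 340.4   33.2 1181.4]
gauge [517.  -19.5   1.9] 0.89 [328.2 199.4]
grip_point [521.  -72.7 107.9] 0.65 [351.4 191.2]
thumb_pad [524.7 -98.9  75.3] 0.46 [360.5 191.8]
thumb_pad [531.4 -73.9   1.1] 0.43 [348.1 194. ]
sleeve_mouth [527.2 -96.3  77.9] 0.62 [359.6 190.7]
pointer [585.  -60.4  33.2] 0.66 [343.6 172.2]
rider_mark [583.8 -60.4  33.5] 0.73 [343.6 172.6]
rider_mark [ 518.6 -309.7    2.7] 0.45 [434.8 197.8]
cup [ 431.3 -204.7   -1.5] 0.59 [397.4 230.4]
bottle [ 515.6 -309.5    2.4] 0.68 [434.8 198.9]
carton [423.9 226.7  -2.2] 0.74 [236.5 234.8]
spanner [401.5  47.3  -1.2] 0.84 [303.8 242.6]
1.1 [ 190.6 -595.3  248.3] [ 1.   0.2  0.  -0. ] 0.9972142350417996
```

Run:
```python
import cv2
a=cv2.imread('pics/scene0.png')[150:350,180:440];b=cv2.imread('pics/top0.png')[120:280,220:480]
cv2.imwrite('pics/a.png',cv2.resize(a,None,fx=3,fy=3,interpolation=cv2.INTER_CUBIC))
cv2.imwrite('pics/b.png',cv2.resize(b,None,fx=3,fy=3,interpolation=cv2.INTER_CUBIC))
```

```text
(no output)
```

View pics/a.png

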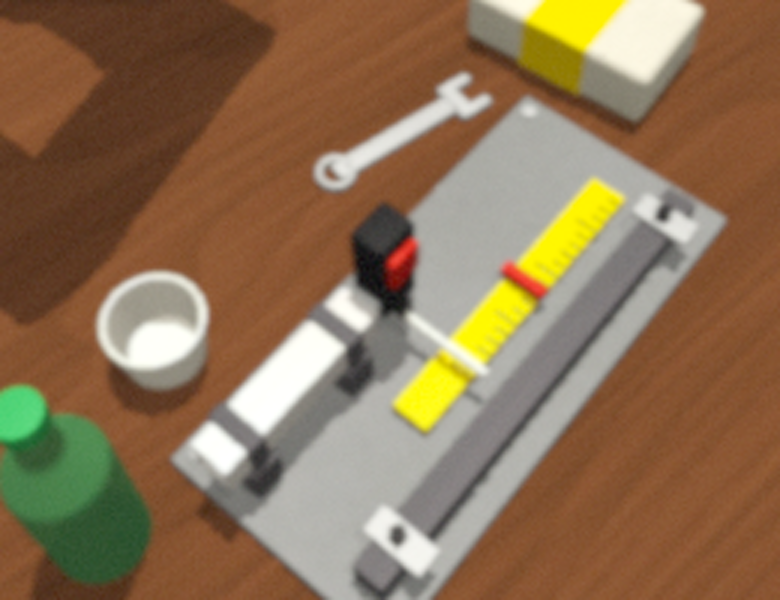

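View pics/b.png

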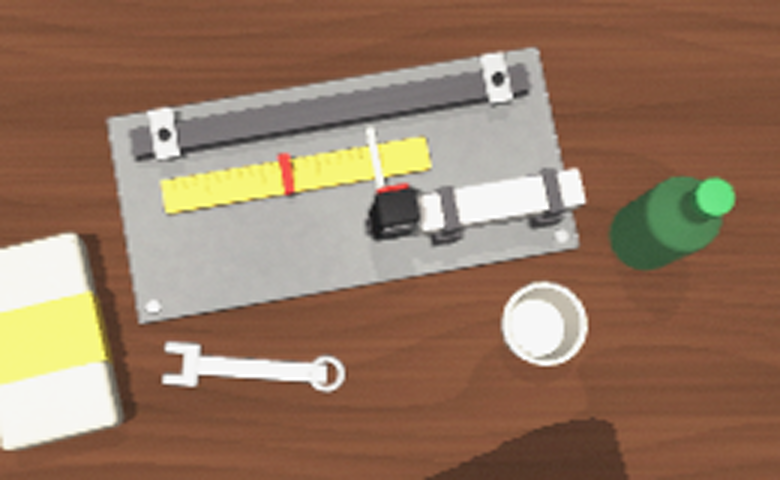

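The scene view shows the grip at about (385,250) in the crop with its red button on the right, the rider at (523,280) and the needle at (450,345). The top view shows the plate corners, with the rider at (288,175) and the needle at (376,155). Next I fit the gauge pose from the corners.

```bash
cat > fit.py <<'E'
from h import *
from scipy.optimize import least_squares
from scipy.spatial.transform import Rotation as Ro
np.set_printoptions(precision=2,suppress=True)
C={n:shot(n) for n in ['scene','top']}
off={'scene':(180,150),'top':(220,120)}
P=[('top',(108,118),(180,-145,10)),('top',(538,48),(-220,-145,10)),('top',(578,246),(-220,45,10)),('top',(140,322),(180,45,10)),
('scene',(527,97),(180,45,10)),('scene',(725,218),(180,-145,10)),('scene',(172,458),(-220,45,10))]
def G(p,g): c,s=np.cos(p[2]),np.sin(p[2]); return np.array([p[0]+c*g[0]-s*g[1],p[1]+s*g[0]+c*g[1],g[2]])
# rider/pointer pixel (auto colour for rider)
def px(n,uv): return (np.array(uv)+.5)/3+off[n]-.5
f=lambda p: np.concatenate([pix(C[n],G(p,g))-px(n,uv) for n,uv,g in P])
r=least_squares(f,[517,-20,1.7]);p=r.x
print('gauge',p,'yaw',p[2],'dev from left',p[2]-np.pi/2);print(r.fun.reshape(-1,2))
def inv(X): c,s=np.cos(p[2]),np.sin(p[2]);d=X-np.array([p[0],p[1],0]);return np.array([c*d[0]+s*d[1],-s*d[0]+c*d[1],d[2]])
for n in C:
  for k in ['grip_point','sleeve_mouth','pointer','rider_mark']:
    q=cams.place_of(n,k)
    if q: print(n,k,inv(w(C[n],q[0]['point'])),round(q[0]['conf'],2))
for n,uv,z,k in [('top',(288,174),32.5,'rider'),('scene',(523,280),32.5,'rider'),('top',(376,156),38,'needle'),('scene',(450,345),38,'needle'),('top',(396,207),135,'block'),('scene',(385,226),135,'block')]:
  print(n,k,inv(ray(C[n],px(n,uv),z)))
E
python3 fit.py
python3 - <<'E'
from h import *
from scipy.spatial.transform import Rotation as Ro
s=robot.observe();print(s['clock']);print(Ro.from_quat(s['ee_rot']).as_matrix().round(3))
E
```

```text
gauge [516.25 -23.51   1.73] yaw 1.7330616350793702 dev from left 0.1622653082844736
[[-0.44 -0.66]
 [-0.13 -1.08]
 [ 0.69  0.05]
 [-0.26  0.12]
 [-0.31 -1.15]
 [ 0.69 -0.11]
 [-1.13 -0.18]]
scene grip_point [-50.66   2.86 105.87] 0.85
scene sleeve_mouth [-71.23   0.86  73.78] 0.72
scene pointer [-48.99 -60.99  34.48] 0.68
scene rider_mark [ 27.92 -62.74  29.72] 0.66
top grip_point [-45.76  -0.85 106.81] 0.87
top sleeve_mouth [-73.33   2.73  77.88] 0.9
top pointer [-47.3  -62.38  32.16] 0.87
top rider_mark [ 26.08 -61.81  35.11] 0.6
top rider [ 28.37 -60.06  32.5 ]
scene rider [ 26.38 -63.19  32.5 ]
top needle [-50.81 -61.8   38.  ]
scene needle [-48.4  -56.27  38.  ]
top block [-47.57   1.29 135.  ]
scene block [-48.6   -1.49 135.  ]
1.6
[[ 0.952  0.305 -0.   ]
 [ 0.305 -0.952 -0.   ]
 [-0.     0.    -1.   ]]
```

```bash
python3 -m handwheel '[{"dp":[0,0,0],"rot":[0,0,-0.12]},{"dp":[0,0,0],"rot":[0,0,-0.12]},{"dp":[0,0,0],"rot":[0,0,-0.12]},{"dp":[0,0,0],"rot":[0,0,-0.12]},{"dp":[0,0,0],"rot":[0,0,-0.12]},{"dp":[0,0,0],"rot":[0,0,-0.12]},{"dp":[0,0,0],"rot":[0,0,-0.12]},{"dp":[0,0,0],"rot":[0,0,-0.12]}]' -1 20
python3 -m handwheel '[{"dp":[0,0,0],"rot":[0,0,-0.116]},{"dp":[0,0,0],"rot":[0,0,-0.116]},{"dp":[0,0,0],"rot":[0,0,-0.116]},{"dp":[0,0,0],"rot":[0,0,-0.115]},{"dp":[29,25.8,0],"rot":[0,0,0]},{"dp":[29,25.8,0],"rot":[0,0,0]},{"dp":[29,25.8,0],"rot":[0,0,0]},{"dp":[29,25.8,0],"rot":[0,0,0]}]'
python3 -m handwheel '[{"dp":[29,25.8,0],"rot":[0,0,0]},{"dp":[29,25.8,0],"rot":[0,0,0]},{"dp":[29,25.8,0],"rot":[0,0,0]},{"dp":[29,25.8,0],"rot":[0,0,0]},{"dp":[29,25.8,0],"rot":[0,0,0]},{"dp":[29,25.8,0],"rot":[0,0,0]},{"dp":[29,25.8,0],"rot":[0,0,0]},{"dp":[29,25.8,0],"rot":[0,0,0]}]'
cat > st.py <<'E'
from h import *
from scipy.spatial.transform import Rotation as Ro
np.set_printoptions(precision=2,suppress=True)
p=[516.25,-23.51,1.7331]
s=robot.observe();M=Ro.from_quat(s['ee_rot']).as_matrix();t=np.array(s['tool_pos'])
print('t',s['clock'],'tcp',t,'heading',np.arctan2(M[1,0],M[0,0]),'z',M[:,2],'F',np.array(s['force']),'gap',s['finger_gap'])
c,q=np.cos(p[2]),np.sin(p[2]);d=t-[p[0],p[1],0];print('gauge frame',c*d[0]+q*d[1],-q*d[0]+c*d[1],d[2])
print('to (-48,0.5,105) in tool axes',M.T@(np.array([523.5,-71.0,105])-t))
E
python3 st.py
```

```text
clock: 2.27
tool_pos: [190.6, -595.3, 248.3]
ee_rot: [0.803, 0.595, -0.0, 0.0]
force: [-0.7, 1.4, -1.1]
finger_gap: 0.999
clock: 2.93
tool_pos: [274.2, -462.9, 248.2]
ee_rot: [0.648, 0.762, 0.0, 0.0]
force: [-0.4, 0.1, 0.9]
finger_gap: 0.996
clock: 3.6
tool_pos: [440.7, -200.2, 248.7]
ee_rot: [0.648, 0.762, 0.0, 0.001]
force: [0.4, -1.4, -0.0]
finger_gap: 1.002
t 3.6 tcp [ 440.73 -200.19  248.73] heading 1.7325848016035796 z [ 0. -0. -1.] F [ 0.35 -1.42 -0.01] gap 1.0019460356397485
gauge frame -162.15190518874186 103.07449493861168 248.7276580612711
to (-48,0.5,105) in tool axes [114.28 102.37 143.73]
```

```bash
python3 -m handwheel '[{"dp":[28.6,25.6,0],"rot":[0,0,0]},{"dp":[28.6,25.6,0],"rot":[0,0,0]},{"dp":[28.6,25.6,0],"rot":[0,0,0]},{"dp":[28.5,25.6,0],"rot":[0,0,0]},{"dp":[0,0,25],"rot":[0,0,0]},{"dp":[0,0,25],"rot":[0,0,0]},{"dp":[0,0,25],"rot":[0,0,0]},{"dp":[0,0,0],"rot":[0,0,0]}]'
python3 st.py
python3 - <<'E'
from h import *
c=shot('scene')
cv2.imwrite('pics/c.png',cv2.resize(c['image'][100:300,200:440,::-1],None,fx=3,fy=3,interpolation=cv2.INTER_CUBIC))
E
```

```text
clock: 4.27
tool_pos: [518.6, -71.0, 167.8]
ee_rot: [0.647, 0.762, -0.002, -0.005]
force: [-1.6, 0.5, -1.1]
finger_gap: 1.001
t 4.2667 tcp [518.65 -70.97 167.8 ] heading 1.7337669937215097 z [-0.01  0.   -1.  ] F [-1.61  0.52 -1.06] gap 1.0005794656142228
gauge frame -47.22675458216999 5.303056031290458 167.80431420350664
to (-48,0.5,105) in tool axes [-1.09  5.4  62.75]
```

View pics/c.png

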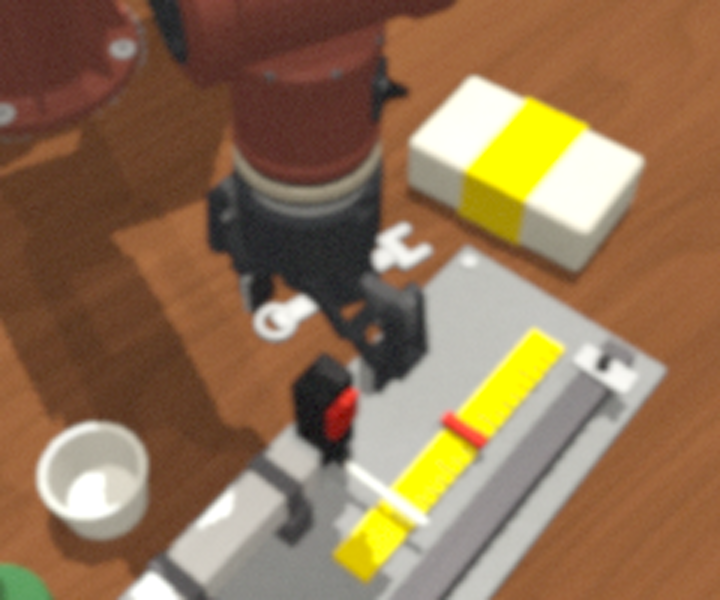

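The gripper hangs above the block. The front finger is at about (395,335), just ahead of and above the grip top at (325,380). I let the arm settle and measure again.

```bash
python3 -m handwheel '[{"dp":[0,0,0],"rot":[0,0,0]},{"dp":[0,0,0],"rot":[0,0,0]},{"dp":[0,0,0],"rot":[0,0,0]}]' >/dev/null; python3 st.py
```

```text
t 4.5667 tcp [524.15 -73.26 175.69] heading 1.732235159275596 z [ 0. -0. -1.] F [-0.66  0.27 -1.09] gap 0.9994584127324581
gauge frame -50.37559822829717 0.2471536966188781 175.69026533219798
to (-48,0.5,105) in tool axes [ 2.46 -0.55 70.68]
```

```bash
python3 -m handwheel '[{"dp":[2.4,-0.5,0],"rot":[0,0,0]},{"dp":[0,0,14],"rot":[0,0,0]},{"dp":[0,0,14],"rot":[0,0,0]},{"dp":[0,0,14],"rot":[0,0,0]},{"dp":[0,0,14],"rot":[0,0,0]},{"dp":[0,0,14],"rot":[0,0,0]},{"dp":[0,0,0],"rot":[0,0,0]},{"dp":[0,0,0],"rot":[0,0,0]}]'; python3 st.py
python3 - <<'E'
from h import *
c=shot('scene')
cv2.imwrite('pics/d.png',cv2.resize(c['image'][150:300,220:420,::-1],None,fx=4,fy=4,interpolation=cv2.INTER_CUBIC))
E
```

```text
clock: 5.23
tool_pos: [521.4, -70.2, 103.3]
ee_rot: [0.648, 0.762, -0.0, -0.0]
force: [-0.2, -0.4, 0.4]
finger_gap: 0.998
t 5.2333 tcp [521.43 -70.19 103.35] heading 1.7326058322273779 z [-0.  0. -1.] F [-0.2  -0.37  0.36] gap 0.9980346883147914
gauge frame -46.90711378006202 2.434896185009701 103.3497615434227
to (-48,0.5,105) in tool axes [-1.13  1.91 -1.65]
```

View pics/d.png

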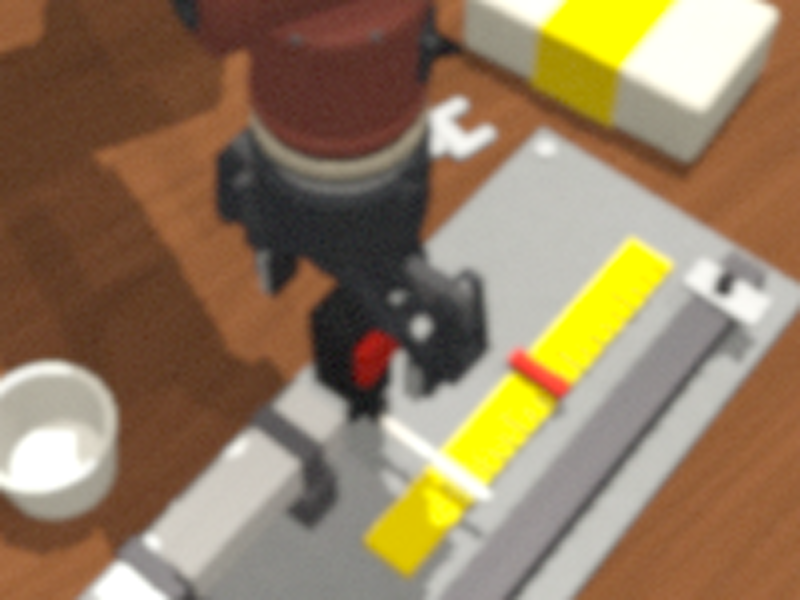

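```bash
for i in 1 2 3; do python3 -m handwheel '[{"dp":[0,0,0],"rot":[0,0,0]}]' >/dev/null; python3 st.py; done
```

```text
t 5.3667 tcp [522.89 -70.6  104.86] heading 1.732704857897355 z [ 0. -0. -1.] F [-0.    0.06  0.52] gap 1.00012979786882
gauge frame -47.53996430687747 1.0586417882702701 104.85610287044396
to (-48,0.5,105) in tool axes [-0.5   0.54 -0.14]
t 5.45 tcp [522.85 -70.57 104.8 ] heading 1.7327872795102606 z [ 0. -0. -1.] F [-0.7   0.93  0.06] gap 0.9984713323553909
gauge frame -47.50632343244633 1.0923577780229081 104.79917597130938
to (-48,0.5,105) in tool axes [-0.53  0.57 -0.2 ]
t 5.5333 tcp [522.59 -70.49 104.49] heading 1.7327937831006877 z [ 0. -0. -1.] F [-0.04 -0.16 -0.31] gap 0.9978404591312863
gauge frame -47.389764347910216 1.3383780570041663 104.4934769737248
to (-48,0.5,105) in tool axes [-0.65  0.82 -0.5 ]
```

Well centred. I close with a 40 N grip.

```bash
python3 -m handwheel '[{"dp":[-0.5,0.7,0],"rot":[0,0,0]},{"dp":[0,0,0],"rot":[0,0,0]},{"dp":[0,0,0],"rot":[0,0,0]},{"dp":[0,0,0],"rot":[0,0,0]},{"dp":[0,0,0],"rot":[0,0,0]},{"dp":[0,0,0],"rot":[0,0,0]},{"dp":[0,0,0],"rot":[0,0,0]},{"dp":[0,0,0],"rot":[0,0,0]}]' 1 40; python3 st.py
python3 -m handwheel '[{"dp":[0,0,0],"rot":[0,0,0]},{"dp":[0,0,0],"rot":[0,0,0]},{"dp":[0,0,0],"rot":[0,0,0]},{"dp":[0,0,0],"rot":[0,0,0]},{"dp":[0,0,0],"rot":[0,0,0]},{"dp":[0,0,0],"rot":[0,0,0]}]'; python3 st.py
python3 - <<'E'
from h import *
c=shot('scene')
cv2.imwrite('pics/e.png',cv2.resize(c['image'][150:300,220:420,::-1],None,fx=4,fy=4,interpolation=cv2.INTER_CUBIC))
E
```

```text
clock: 6.2
tool_pos: [524.3, -70.6, 104.5]
ee_rot: [0.648, 0.762, 0.001, 0.002]
force: [5.3, 2.7, 4.4]
finger_gap: 0.324
t 6.2 tcp [524.3  -70.6  104.48] heading 1.7328654945335327 z [ 0. -0. -1.] F [5.34 2.75 4.44] gap 0.32370704242665443
gauge frame -47.77630732952042 -0.3341146242327815 104.48213806671154
to (-48,0.5,105) in tool axes [-0.26 -0.85 -0.52]
clock: 6.7
tool_pos: [524.3, -70.6, 104.5]
ee_rot: [0.648, 0.762, 0.001, 0.002]
force: [3.8, 2.7, 3.4]
finger_gap: 0.323
t 6.7 tcp [524.3 -70.6 104.5] heading 1.7327891470692418 z [ 0. -0. -1.] F [3.75 2.65 3.4 ] gap 0.32341735805963856
gauge frame -47.77063205450506 -0.33631781908252645 104.49873396382806
to (-48,0.5,105) in tool axes [-0.27 -0.85 -0.5 ]
```

View pics/e.png

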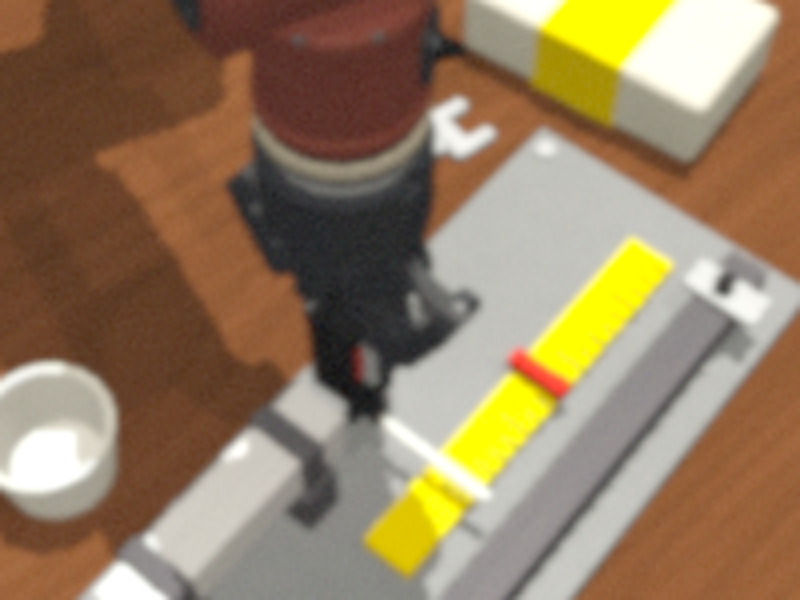

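The button is pinched in: the red part has nearly vanished at (360,362) and the opening has stalled at 0.32. I draw most of the way, then measure.

```bash
python3 -m handwheel '[{"dp":[4,0,0],"rot":[0,0,0]},{"dp":[8,0,0],"rot":[0,0,0]},{"dp":[8,0,0],"rot":[0,0,0]},{"dp":[8,0,0],"rot":[0,0,0]},{"dp":[8,0,0],"rot":[0,0,0]},{"dp":[4,0,0],"rot":[0,0,0]},{"dp":[0,0,0],"rot":[0,0,0]},{"dp":[0,0,0],"rot":[0,0,0]}]'; python3 st.py
python3 -m handwheel '[{"dp":[8,0,0],"rot":[0,0,0]},{"dp":[8,0,0],"rot":[0,0,0]},{"dp":[6,0,0],"rot":[0,0,0]},{"dp":[3,0,0],"rot":[0,0,0]},{"dp":[0,0,0],"rot":[0,0,0]},{"dp":[0,0,0],"rot":[0,0,0]},{"dp":[0,0,0],"rot":[0,0,0]}]'; python3 st.py
python3 - <<'E'
from h import *
np.set_printoptions(precision=1,suppress=True)
p=[516.25,-23.51,1.7331]
def inv(X): c,s=np.cos(p[2]),np.sin(p[2]);d=X-np.array([p[0],p[1],0]);return np.array([c*d[0]+s*d[1],-s*d[0]+c*d[1],d[2]])
for n in ['scene','top']:
  c=shot(n)
  for k in ['pointer','rider_mark','grip_point']:
    for r in cams.place_of(n,k)[:1]: print(n,k,inv(w(c,r['point'])),round(r['conf'],2))
  v,u=(slice(150,300),slice(220,420)) if n=='scene' else (slice(120,220),slice(250,400))
  cv2.imwrite(f'pics/f_{n}.png',cv2.resize(c['image'][v,u,::-1],None,fx=4,fy=4,interpolation=cv2.INTER_CUBIC))
E
```

```text
clock: 7.42
tool_pos: [517.9, -32.0, 104.5]
ee_rot: [0.647, 0.762, 0.001, 0.002]
force: [5.3, -1.2, 2.8]
finger_gap: 0.323
t 7.4167 tcp [517.93 -31.97 104.48] heading 1.73323078377495 z [ 0. -0. -1.] F [ 5.29 -1.25  2.75] gap 0.32333119405407684
gauge frame -8.616450304918056 -0.2894639573803368 104.4830848799347
to (-48,0.5,105) in tool axes [-39.42  -0.81  -0.41]
clock: 8.0
tool_pos: [513.9, -7.6, 104.5]
ee_rot: [0.647, 0.762, 0.0, 0.002]
force: [4.6, -1.8, 3.3]
finger_gap: 0.323
t 8.0 tcp [513.89  -7.59 104.47] heading 1.7331082717409634 z [ 0. -0. -1.] F [ 4.63 -1.8   3.32] gap 0.3230639694821024
gauge frame 16.09641995769498 -0.24187513332223975 104.47197682971907
to (-48,0.5,105) in tool axes [-64.14  -0.76  -0.34]
scene pointer [ 13.8 -61.1  35.9] 0.89
scene rider_mark [ 28.6 -63.9  28.6] 0.51
scene grip_point [ 16.8   6.1 105.1] 0.6
```

View pics/f_scene.png

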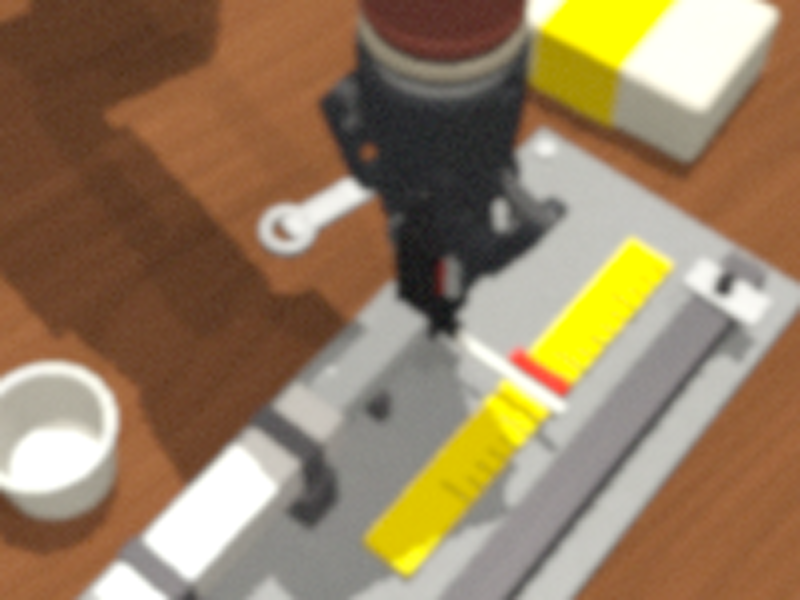

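View pics/f_top.png

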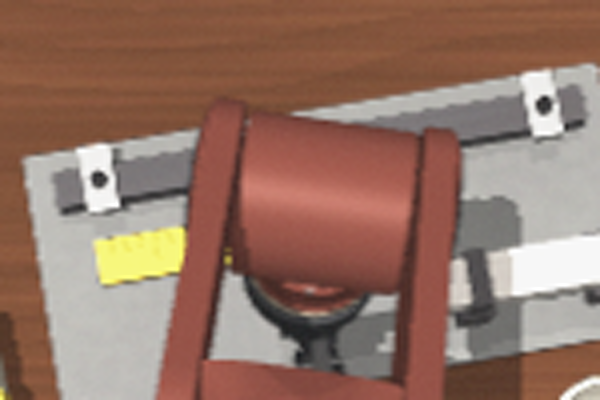

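The scene view shows the needle crossing the rule just short of the rider: the needle is at (525,385) and the rider at (540,372). The top view is blocked by the arm. I measure the remaining gap by colour in the scene view.

```bash
cat > gap.py <<'E'
from h import *
import sys
np.set_printoptions(precision=1,suppress=True)
p=[516.25,-23.51,1.7331]
def G(g): c,s=np.cos(p[2]),np.sin(p[2]); return np.array([p[0]+c*g[0]-s*g[1],p[1]+s*g[0]+c*g[1],g[2]])
def rect(c,img,z,S=6):  # rectified view of plane at height z: gauge x -70..60, y -90..-35
    g=[(-70,-90),(60,-90),(60,-35),(-70,-35)]
    a=np.float32([pix(c,G((*q,z))) for q in g]);b=np.float32([((x+70)*S,(y+90)*S) for x,y in g])
    return cv2.warpPerspective(img,cv2.getPerspectiveTransform(a,b),(130*S,55*S),flags=cv2.INTER_CUBIC)
def meas(c,img,tag):
    for z,k in [(32.5,'red'),(39,'white')]:
        r=rect(c,img,z).astype(int);R,Gn,B=r[...,0],r[...,1],r[...,2]
        cv2.imwrite(f'pics/{tag}_{k}.png',r[...,::-1])
        m=(R>130)&(Gn<90) if k=='red' else (B>125)&(R>130)
        for y in (-72,-67,-62,-57,-52):
            xs=np.where(m[(y+90)*6-3:(y+90)*6+3].mean(0)>.5)[0]/6-70
            if len(xs): print(tag,k,'y',y,'x from %.1f to %.1f'%(xs.min(),xs.max()))
if __name__=='__main__':
    c=shot('scene'); meas(c,cv2.imread('pics/scene0.png')[...,::-1].copy(),'home'); meas(c,c['image'],sys.argv[1])
    a,b=cv2.imread('pics/home_red.png'),cv2.imread(f'pics/{sys.argv[1]}_red.png')
    cv2.imwrite(f'pics/g_{sys.argv[1]}.png',np.vstack([a[:280],b[:280]]))
E
python3 gap.py n1
```

```text
home red y -72 x from 21.5 to 29.8
home red y -67 x from 21.5 to 29.0
home red y -62 x from 21.5 to 28.8
home red y -57 x from 21.3 to 28.8
home red y -52 x from 21.2 to 29.5
home white y -72 x from -54.7 to -44.7
home white y -67 x from -54.5 to -44.5
home white y -62 x from -54.5 to -44.7
home white y -57 x from -54.7 to -44.3
home white y -52 x from -64.0 to 59.8
n1 red y -72 x from 25.3 to 28.5
n1 red y -67 x from 25.2 to 28.2
n1 red y -62 x from 25.2 to 28.2
n1 red y -57 x from 24.8 to 27.8
n1 red y -52 x from 24.7 to 28.5
n1 white y -72 x from 8.8 to 20.2
n1 white y -67 x from 8.7 to 20.0
n1 white y -62 x from 8.5 to 20.0
n1 white y -57 x from 8.7 to 19.8
n1 white y -52 x from -19.2 to 59.8[ WARN:0@1.895] global loadsave.cpp:1063 imwrite_ Unsupported depth image for selected encoder is fallbacked to CV_8U.
```

View pics/g_n1.png

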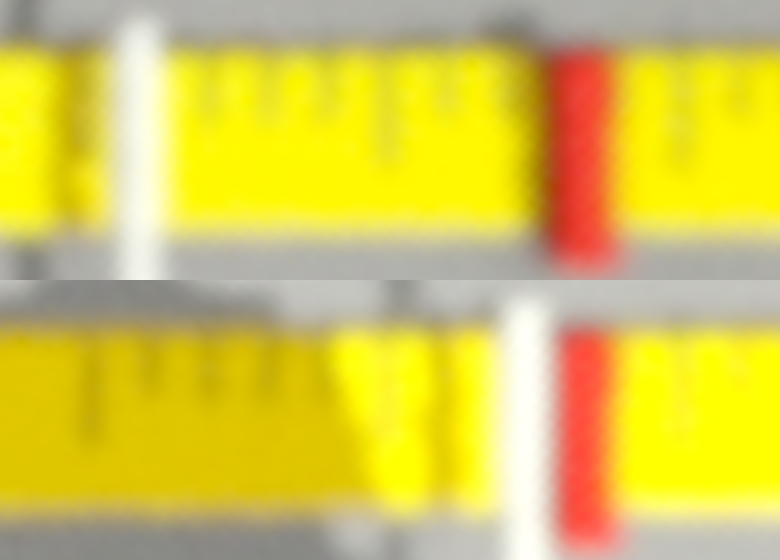

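The rectified strip gives the rider's middle at about 27 mm (550 to 612 px) and the needle at about 14.4 mm. I cross-check with the unobstructed top picture taken at home.

```bash
python3 - 2>/dev/null <<'E'
from gap import *
c=shot('top'); meas(c,cv2.imread('pics/top0.png')[...,::-1].copy(),'toph')
i=cv2.imread('pics/toph_white.png').astype(int); print(i[165-6:165+6,60:200:6].mean(0)[:,0].round())
E
python3 st.py
```

```text
toph red y -72 x from 27.8 to 33.3
toph red y -67 x from 26.5 to 31.8
toph red y -62 x from 27.3 to 32.5
toph red y -57 x from 27.8 to 32.3
toph red y -52 x from 26.7 to 31.7
toph white y -72 x from -70.0 to 59.8
toph white y -67 x from -54.0 to -44.0
toph white y -62 x from -54.2 to -43.5
toph white y -57 x from -54.3 to -44.7
toph white y -52 x from -53.7 to -44.0
[119. 118. 110. 100. 102. 113. 135. 172. 207. 236. 252. 250. 233. 209.
 180. 149. 132. 120. 112. 112. 109. 101.  96.  95.]
t 8.5 tcp [513.91  -7.71 104.47] heading 1.7329168896598548 z [ 0. -0. -1.] F [ 5.21 -1.58  2.16] gap 0.32359669491533394
gauge frame 15.973399729318203 -0.24165035412745928 104.46744956424865
to (-48,0.5,105) in tool axes [-64.01  -0.75  -0.35]
```

```bash
python3 -m handwheel '[{"dp":[4,0,0],"rot":[0,0,0]},{"dp":[5,0,0],"rot":[0,0,0]},{"dp":[4.5,0,0],"rot":[0,0,0]},{"dp":[0,0,0],"rot":[0,0,0]},{"dp":[0,0,0],"rot":[0,0,0]},{"dp":[0,0,0],"rot":[0,0,0]},{"dp":[0,0,0],"rot":[0,0,0]}]'>/dev/null; python3 st.py; python3 gap.py n2 2>/dev/null | grep n2
python3 - <<'E'
from gap import *
def inv(X): c,s=np.cos(p[2]),np.sin(p[2]);d=X-np.array([p[0],p[1],0]);return np.array([c*d[0]+s*d[1],-s*d[0]+c*d[1],d[2]])
c=shot('scene')
for k in ['pointer','rider_mark']:
    for r in cams.place_of('scene',k)[:1]: print(k,inv(w(c,r['point'])),round(r['conf'],2))
E
```

```text
t 9.0833 tcp [511.73   5.6  104.5 ] heading 1.7330007553897637 z [ 0. -0. -1.] F [ 4.32 -2.2   2.77] gap 0.32043715757177166
gauge frame 29.46052600936983 -0.2428915913108618 104.49673518633327
to (-48,0.5,105) in tool axes [-77.5   -0.75  -0.27]
n2 red y -72 x from 22.2 to 23.8
n2 red y -67 x from 22.2 to 23.8
n2 red y -62 x from 21.8 to 23.8
n2 red y -57 x from 22.0 to 23.3
n2 red y -52 x from 21.8 to 23.3
n2 white y -72 x from 22.3 to 33.3
n2 white y -67 x from 22.2 to 33.8
n2 white y -62 x from 22.3 to 33.7
n2 white y -57 x from 22.2 to 33.7
n2 white y -52 x from -7.2 to 59.8
pointer [ 27.6 -59.9  32. ] 0.98
rider_mark [ 28.  -62.1  31.1] 0.52
```

View pics/g_n2.png

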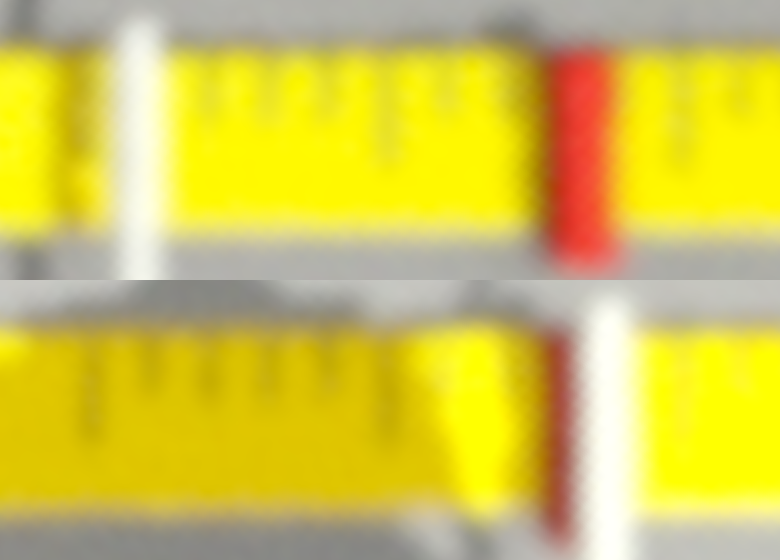

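```bash
python3 st.py; python3 -c "from station import robot; print(robot.job_done())"
```

```text
t 9.2833 tcp [511.73   5.6  104.49] heading 1.7329946873436934 z [ 0. -0. -1.] F [ 5.51 -2.87  2.89] gap 0.32830805396478796
gauge frame 29.452374101349033 -0.24749127073032273 104.49038760472341
to (-48,0.5,105) in tool axes [-77.49  -0.76  -0.28]
the job is handed in; nothing more can be done
None
```

I pinched the grip from above with 40 N, squeezing in the red lock button at home. I held it there for over half a second, then drew the arm out about 77 mm. I handed in at 9.3 s, still holding it with the button squeezed. The hand-in gives no verdict.

- **Pointer over the rider:** The last readings of the pointer's offset from the rider's middle disagreed slightly, but all lie within the ±5 mm allowed.
  - The colour measurement in the scene camera puts the pointer about +1 mm past the middle.
  - The trained networks put it at −0.4 mm.
  - The top picture taken at home suggests about −1.5 mm. I could not repeat that check because the arm hides the rule from the top camera.
- **Button and grip:** The gripper opening stayed at 0.32–0.33, which fits a fully squeezed button. I could not measure the button travel or the force on the grey pad directly.
- **Arm still:** The tool position did not change between the last two readings, and the outside force stayed below about 7 N.
- **Rider and other objects:** The rider stayed within measurement error of where it started. The arm kept clear of the bottle, carton, cup and spanner, but I did not measure them again at the end.

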